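# Flip the stock tags on the model-maker's parts board

### The job

Each of the four parts bins on the board has a hinged tag in front of it, red on one face and green on the other. With the fingertips, gently push over the tags that are wrong, so that only the full bins show green upward (tag tipped towards the bin) and the others, empty or with only a last part left, show red (tag tipped away from the bin). Leave the tags that are already right as they are, pinch or pick up nothing, and do not disturb the jar, the can or the model cab.

Things in the scene. Friction and masses are not known exactly. Their poses are not given: they have to be found in the camera images.
- unit_1: one of four stations standing in a row on a pale grey board 8 mm thick (which place in the row varies): a blue open bin 70 (x) x 76 (y) mm, 32 mm tall (rim 40 mm above the table), with a tag bracket 100 mm in front of it. Origin under the bin's centre, on the board; x points from the tag to the bin, y along the row, z up. All four share one yaw; neighbouring stations are 87 mm apart. Fixed.
- unit_1_hinge (a point): middle of the hinge pin of tag_1, 100 mm in front (-x of the station) of the bin's centre and 32 mm above the table; axes as the station's. The pin runs along y. Brackets are 60 mm wide and reach 36 mm above the table.
- tag_1 (a joint): hinge angle (rad) of the tag, a plate 44 mm wide, 62 mm long from the pin, 4 mm thick, slick, with a 6 mm steel bead on its free edge, 20 g. 0: leans away from the bin (-x of the station), 55 degrees from vertical, RED face up; 1.92: leans 55 degrees towards the bin (+x), GREEN face up; 0.96: upright. Loose hinge: under 2 N turns it; from 15 degrees past upright it falls on by itself, so do not press on against the rigid stop.
- tag_1_edge (a point): middle of the free edge of tag_1: at either stop 51 mm in front of or behind the hinge pin and 68 mm above the table (94 mm when upright)
- unit_2: one of four stations standing in a row on a pale grey board 8 mm thick (which place in the row varies): a blue open bin 70 (x) x 76 (y) mm, 32 mm tall (rim 40 mm above the table), with a tag bracket 100 mm in front of it. Origin under the bin's centre, on the board; x points from the tag to the bin, y along the row, z up. All four share one yaw; neighbouring stations are 87 mm apart. Fixed.
- unit_2_hinge (a point): middle of the hinge pin of tag_2, 100 mm in front (-x of the station) of the bin's centre and 32 mm above the table; axes as the station's. The pin runs along y. Brackets are 60 mm wide and reach 36 mm above the table.
- tag_2 (a joint): hinge angle (rad) of the tag, a plate 44 mm wide, 62 mm long from the pin, 4 mm thick, slick, with a 6 mm steel bead on its free edge, 20 g. 0: leans away from the bin (-x of the station), 55 degrees from vertical, RED face up; 1.92: leans 55 degrees towards the bin (+x), GREEN face up; 0.96: upright. Loose hinge: under 2 N turns it; from 15 degrees past upright it falls on by itself, so do not press on against the rigid stop.
- tag_2_edge (a point): middle of the free edge of tag_2: at either stop 51 mm in front of or behind the hinge pin and 68 mm above the table (94 mm when upright)
- unit_3: one of four stations standing in a row on a pale grey board 8 mm thick (which place in the row varies): a blue open bin 70 (x) x 76 (y) mm, 32 mm tall (rim 40 mm above the table), with a tag bracket 100 mm in front of it. Origin under the bin's centre, on the board; x points from the tag to the bin, y along the row, z up. All four share one yaw; neighbouring stations are 87 mm apart. Fixed.
- unit_3_hinge (a point): middle of the hinge pin of tag_3, 100 mm in front (-x of the station) of the bin's centre and 32 mm above the table; axes as the station's. The pin runs along y. Brackets are 60 mm wide and reach 36 mm above the table.
- tag_3 (a joint): hinge angle (rad) of the tag, a plate 44 mm wide, 62 mm long from the pin, 4 mm thick, slick, with a 6 mm steel bead on its free edge, 20 g. 0: leans away from the bin (-x of the station), 55 degrees from vertical, RED face up; 1.92: leans 55 degrees towards the bin (+x), GREEN face up; 0.96: upright. Loose hinge: under 2 N turns it; from 15 degrees past upright it falls on by itself, so do not press on against the rigid stop.
- tag_3_edge (a point): middle of the free edge of tag_3: at either stop 51 mm in front of or behind the hinge pin and 68 mm above the table (94 mm when upright)
- unit_4: one of four stations standing in a row on a pale grey board 8 mm thick (which place in the row varies): a blue open bin 70 (x) x 76 (y) mm, 32 mm tall (rim 40 mm above the table), with a tag bracket 100 mm in front of it. Origin under the bin's centre, on the board; x points from the tag to the bin, y along the row, z up. All four share one yaw; neighbouring stations are 87 mm apart. Fixed.
- unit_4_hinge (a point): middle of the hinge pin of tag_4, 100 mm in front (-x of the station) of the bin's centre and 32 mm above the table; axes as the station's. The pin runs along y. Brackets are 60 mm wide and reach 36 mm above the table.
- tag_4 (a joint): hinge angle (rad) of the tag, a plate 44 mm wide, 62 mm long from the pin, 4 mm thick, slick, with a 6 mm steel bead on its free edge, 20 g. 0: leans away from the bin (-x of the station), 55 degrees from vertical, RED face up; 1.92: leans 55 degrees towards the bin (+x), GREEN face up; 0.96: upright. Loose hinge: under 2 N turns it; from 15 degrees past upright it falls on by itself, so do not press on against the rigid stop.
- tag_4_edge (a point): middle of the free edge of tag_4: at either stop 51 mm in front of or behind the hinge pin and 68 mm above the table (94 mm when upright)
- load_tyres: heap of black model tyres that fills its bin nearly to the rim (never above it): that bin is FULL. Origin at the middle of the inner floor of the bin it lies in (within 10 mm of that bin's centre in plan). Fixed in its bin.
- load_blocks: heap of cream, maroon and grey model engine blocks that fills its bin nearly to the rim (never above it): that bin is FULL. Origin at the middle of the inner floor of the bin it lies in (within 10 mm of that bin's centre in plan). Fixed in its bin.
- load_last_tyre: a single black tyre, 29 mm across, lying in an otherwise empty bin: that bin is NOT full. Origin at the middle of the inner floor of the bin it lies in (within 10 mm of that bin's centre in plan). Fixed in its bin.
- load_bare_card: bare cardboard liner, 1 mm thick, on the floor of an empty bin: that bin is NOT full. Origin at the middle of the inner floor of the bin it lies in (within 10 mm of that bin's centre in plan). Fixed in its bin.
- paint_jar_mid (a point): small amber glass paint jar with yellow cap, 36 mm across, 52 mm tall; a loose bystander beside the board, to be left alone. The point is at its centre, 26 mm above its underside.
- primer_can_mid (a point): grey primer can, 52 mm across, 115 mm tall; a loose bystander beside the board, to be left alone. The point is at its centre, 57.5 mm above its underside.
- truck_cab_mid (a point): maroon and cream model truck cab, 62 x 66 mm, 60 mm tall; a loose bystander beside the board, to be left alone. The point is at its centre, 30 mm above its underside.

How it is judged:
By the outcome, as a careful person would: the job done as asked, in the order asked, and still so for the second after the job is handed in, with the robot touching nothing.
It also fails if it takes over 64 s, if anything falls off the work surface, if the arm or the gripper's body presses on something with over 40 N, if the wrist force passes 120 N, or if a joint passes its speed limit or range.

### The arm

A 6-joint arm with a two-finger parallel gripper is mounted at the origin on the work surface. World frame = base frame: x ahead of the robot, y to its left, z up, the work surface at z = 0. Lengths are in m, angles in rad, forces in N, time in s.
With the tool pointing down it reaches from about 0.375 to 0.9 m from the base axis. Payload 3.1 kg.
Tool frame: the origin (TCP) lies on the centre line of the jaws, within the pads' length; the fingertips stand 17 mm ahead of it and the grasp point (between the pads) lies 2 mm behind it; y points along the fingers, z is the direction in which the jaws open and shut, and the axes are right-handed (so a half turn about y gives the same grasp; the last joint's range is limited). The gripper opens to 85 mm and grips with 20 to 120 N. Pads are 22 mm wide; open, the fingers measure 114 mm over their backs; the gripper's body (76 mm by 85 mm) begins 54 mm behind the grasp point. The pads swing forward as they close: fully open they stand 13 mm farther back than shut.
Start: joints at [-1.383, 0.527, 1.433, -0, 1.181, -0.178], TCP at [0.224, -0.583, 0.248] pointing down, gripper open.
Joint ranges: [-3.08, 3.08], [-0.75, 2.2], [0.22, 2.44], [-1.43, 4.57], [0, 2.65], [-2.85, 2.85]. Speed limits (rad/s): [2.79, 2.79, 3.14, 3.14, 3.14, 3.14].

### API

Orientations are given as a unit quaternion [x, y, z, w].
In Python, from station import manip gives the robot as it stands.
- The arm moves only by the shell command python3 -m handwheel 'ROWS' [FORCE]. ROWS is JSON, one flat list of numbers, 7 for each row, row after row: the shift along the tool's x, y, z in cm, then the turn, a rotation vector about the tool's x, y, z in rad, then the finger opening in cm, from 0 to 8.54. A call has 1 to 10 rows; each row is the pose to reach, as a shift and turn from the pose commanded when the call began, along the tool's axes at that moment; what a row does not reach only later rows make up. A row lasts 1/12 s, in which the tool goes at most 41.7 mm and 7.16 degrees, less where a joint would pass 70% of its speed; a pose out of reach is approached as far as the arm can. A call with a gripper value outside its range is refused whole. The fingers move at their own pace and stop on an object; FORCE is the grip in N (left out, the last holds). Time passes only in rows, so rows that repeat a pose let the fingers close. It gives the time, the measured TCP pose, the force and the opening at its end, in the units of the state.
- manip.sense(): the state, without advancing time (a new reading comes with each control period).
- manip.snapshot(name): name is "scene" or "top"; returns a dict with "frame" (420x560x3 uint8, red, green, blue), "depth" (420x560 float32, m along the optical axis (not along the pixel's ray), 0 where there is no reading), "camera_matrix" (3x3 intrinsics, pixels), "k1" (the pictures are not rectified: a ray, as slopes to the right and down, at radius r is drawn at 1 + k1 r^2 times it, then the intrinsics apply), "rvec" (rotation vector, rad) and "tvec" (3), from world to camera coordinates, as OpenCV has them. Camera axes: x right, y down, z forward; pixel columns grow to the right and rows downward; lengths in m; the calibration is good to about 2 mm. A picture is of the moment at which its call begins.
- manip.sign_off(): hands the job in, once; it reports no verdict.
The state is a dict: "t": time; "q": joint angles; "qd": joint speeds; "tau": joint torques, N m; "tcp_pos": TCP position; "tool_rot": TCP orientation; "force": force on the tool from outside, world axes, zero at the start; "ft_torque": the same for the moment, N m; "finger_gap": opening from 0.0 (shut) to 1.0 (fully open).
Only numpy, scipy, OpenCV 4.12 (cv2) and the standard library are available. Lean on these libraries where they do the work, as an engineer would, in place of code of your own. Each camera call takes 0.05 s, during which the arm holds its last target.

## Working session

There is one attempt and no reset: what is moved stays moved. The work goes in short steps, Python scripts to look and compute and a shell command to move; the robot and the scene stay as the last step left them, time stands still between calls to the robot, and variables do not carry over. Pictures are saved under pics/ and viewed, and the job is handed in when it is done.

```bash
mkdir -p pics; ls; python3 - <<'E'
from station import manip
import cv2,numpy as np
s=manip.sense();print({k:np.round(v,3).tolist() for k,v in s.items()})
for n in("scene","top"):
    d=manip.snapshot(n);np.savez(f"{n}0.npz",**d);cv2.imwrite(f"pics/{n}0.png",d["frame"][:,:,::-1])
    print(n,d["camera_matrix"],d["k1"],d["rvec"],d["tvec"])
E
```

```text
pics
{'t': 0.0, 'q': [-1.383, 0.528, 1.434, -0.0, 1.181, -0.179], 'qd': [0.001, -0.002, 0.001, 0.001, 0.001, -0.0], 'tau': [-0.001, -44.235, -17.803, -0.0, 0.008, 0.0], 'tcp_pos': [0.224, -0.583, 0.247], 'tool_rot': [-0.129, 0.696, -0.694, 0.129], 'force': [0.087, 0.249, 0.904], 'ft_torque': [-0.025, 0.054, -0.014], 'finger_gap': 1.003}
scene [[394.74016775   0.         284.45746043]
 [  0.         394.74016775 211.0537447 ]
 [  0.           0.           1.        ]] -0.03852740049435954 [ 1.8064327   1.36302054 -0.72078203] [-0.21352172 -0.24428587  1.449496  ]
top [[415.79290324   0.         283.40791289]
 [  0.         415.79290324 208.193869  ]
 [  0.           0.           1.        ]] -0.06129220698225043 [ 2.14493955 -2.16480036  0.145139  ] [0.07381648 0.57645987 0.81609214]
```

View pics/scene0.png

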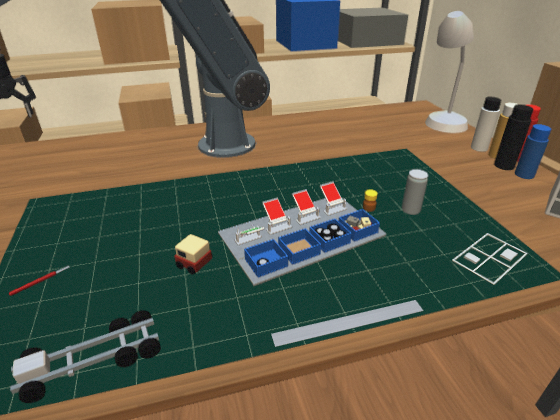

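View pics/top0.png

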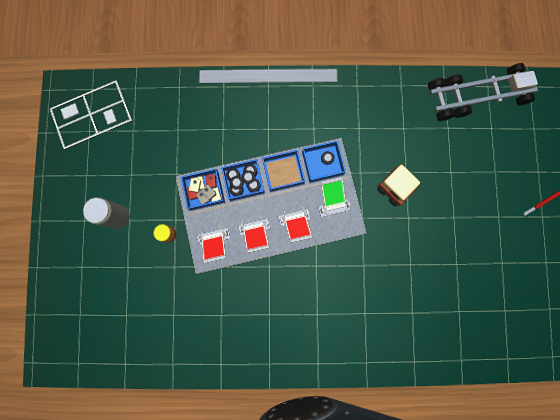

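Left to right in the top view the bins hold blocks (200,189), tyres (242,180), bare card (283,171) and a last tyre (325,160). Their tags are red at (213,247), (256,237) and (297,227), and green at (333,195). So blocks and tyres must become green, last tyre must become red, and card stays.

```bash
cat > h.py <<'E'
import numpy as np,cv2
from scipy.spatial.transform import Rotation as R
def cam(d):
    return d["camera_matrix"],float(d["k1"]),R.from_rotvec(np.ravel(d["rvec"])).as_matrix(),np.ravel(d["tvec"])
def dist(k1): return np.array([k1,0,0,0,0.])
def toz(d,uv,z):
    K,k1,Rm,t=cam(d)
    n=cv2.undistortPoints(np.array(uv,float).reshape(-1,1,2),K,dist(k1)).reshape(-1,2)
    r=np.c_[n,np.ones(len(n))]@Rm; c=-Rm.T@t
    return c+r*((z-c[2])/r[:,2])[:,None]
def cloud(d):
    K,k1,Rm,t=cam(d); h,w=d["depth"].shape
    u,v=np.meshgrid(np.arange(w),np.arange(h))
    n=cv2.undistortPoints(np.stack([u,v],-1).reshape(-1,1,2).astype(float),K,dist(k1)).reshape(-1,2)
    p=np.c_[n,np.ones(len(n))]*d["depth"].reshape(-1,1)
    return ((p-t)@Rm).reshape(h,w,3)
def proj(d,p):
    K,k1,_,_=cam(d)
    return cv2.projectPoints(np.array(p,float).reshape(-1,1,3),np.ravel(d["rvec"]),np.ravel(d["tvec"]),K,dist(k1))[0].reshape(-1,2)
E
cat > m.py <<'E'
from h import *
d=dict(np.load("top0.npz")); f=d["frame"].astype(int); P=cloud(d)
r,g,b=f[...,0],f[...,1],f[...,2]
print("table z",np.median(P[300:340,100:200,2]))
for nm,m in(("red",(r>170)&(g<70)&(b<70)),("green",(g>150)&(r<90)&(b<90)),("blue",(b>120)&(r<80))):
    n,l,st,ce=cv2.connectedComponentsWithStats(m.astype(np.uint8))
    for i in range(1,n):
        if st[i,4]>100:
            q=P[l==i]; q=q[q[:,2]>-.5]
            print(nm,ce[i].round(1),st[i],"mean",q.mean(0).round(4),"z",np.percentile(q[:,2],[2,50,98]).round(4),"rect@.04",cv2.minAreaRect(toz(d,np.argwhere(l==i)[:,::-1],.04)[:,:2].astype(np.float32)))
E
python3 m.py
python3 - <<'E'
import cv2
a=cv2.imread('pics/top0.png')[125:285,170:380];cv2.imwrite('pics/crop0.png',cv2.resize(a,None,fx=3.7,fy=3.7,interpolation=cv2.INTER_CUBIC))
E
```

```text
table z 0.0003567950473500823
red [297.5 227.5] [287 217  22  22 335] mean [0.5361 0.0408 0.0525] z [0.0391 0.0531 0.0652] rect@.04 ((0.5371823310852051, 0.040240127593278885), (0.03657999262213707, 0.0380672886967659), 13.389347076416016)
red [255.1 237.5] [245 227  22  22 343] mean [0.5165 0.1255 0.055 ] z [0.0389 0.0529 0.066 ] rect@.04 ((0.5175895094871521, 0.1268923431634903), (0.036603670567274094, 0.03891563415527344), 12.491971969604492)
red [213.  247.4] [204 237  20  22 341] mean [0.4975 0.2096 0.0548] z [0.039  0.0523 0.0661] rect@.04 ((0.4980006217956543, 0.2119731605052948), (0.037729449570178986, 0.03907054662704468), 10.244528770446777)
green [333.1 192.6] [323 181  21  25 388] mean [ 0.6055 -0.0323  0.0556] z [0.0396 0.0535 0.0668] rect@.04 ((0.6079989075660706, -0.03469405323266983), (0.04577093571424484, 0.038950491696596146), 8.082913398742676)
blue [322.4 162. ] [302 141  43  39 889] mean [ 0.6776 -0.0155  0.022 ] z [0.0076 0.0114 0.0418] rect@.04 ((0.6774399280548096, -0.015243828296661377), (0.06996536254882812, 0.07553381472826004), 12.940075874328613)
blue [281.4 169.2] [262 154  43  36 188] mean [0.6575 0.0715 0.0457] z [0.0079 0.038  0.2614] rect@.04 ((0.6583836078643799, 0.06872764974832535), (0.06994573026895523, 0.0752834752202034), 12.828191757202148)
blue [244.  181.9] [222 160  42  39 323] mean [0.6343 0.1504 0.0304] z [0.0079 0.0207 0.0428] rect@.04 ((0.6392977833747864, 0.15305164456367493), (0.06990707665681839, 0.07515673339366913), 12.641813278198242)
blue [201.1 192.7] [181 169  42  40 268] mean [0.6125 0.2403 0.0287] z [0.0086 0.0375 0.0421] rect@.04 ((0.6198488473892212, 0.23726831376552582), (0.06920459866523743, 0.07463772594928741), 12.860747337341309)
```

View pics/crop0.png

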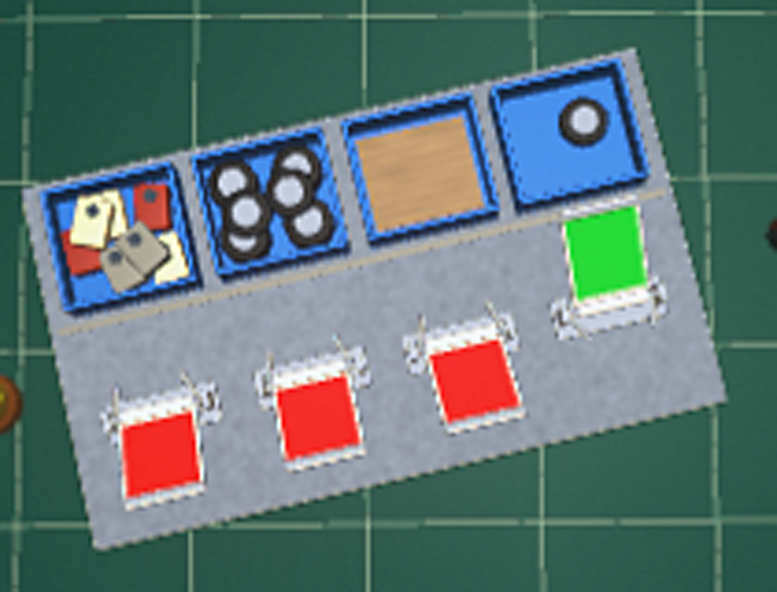

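```bash
cat > nav.py <<'E'
from h import *
from station import manip
a=np.radians(12.85); ux=np.array([np.cos(a),np.sin(a),0]); uy=np.array([-ux[1],ux[0],0])
bins=dict(LT=(.6774,-.0152),card=(.6584,.0687),ty=(.6393,.1531),bl=(.6198,.2373))
H={k:np.array([*v,0])-.1*ux for k,v in bins.items()}
def go(p):
    s=manip.sense(); Rm=R.from_quat(s["tool_rot"]).as_matrix()
    print("t",s["t"],"tcp",np.round(s["tcp_pos"],4),"F",np.round(s["force"],2),"-> shift cm",(Rm.T@(np.array(p)-s["tcp_pos"])*100).round(2))
def axes():
    Rm=R.from_quat(manip.sense()["tool_rot"]).as_matrix(); print(Rm.round(3).T)
    print("station ux in tool",(Rm.T@ux).round(3))
E
python3 - <<'E'
from nav import *
axes()
for k in H:print(k,H[k].round(4),(H[k]-.084*ux).round(4),(H[k]+.084*ux).round(4))
p=H['LT']+.084*ux;p[2]=.2;go(p)
d=dict(np.load("top0.npz"));print(toz(d,[[163,233],[98,210],[404,182]],[.052,.115,.06]))
E
```

```text
[[-0.933 -0.359 -0.   ]
 [-0.     0.002 -1.   ]
 [ 0.359 -0.933 -0.002]]
station ux in tool [-0.99   0.     0.142]
LT [ 0.5799 -0.0374  0.    ] [ 0.498  -0.0561  0.    ] [ 0.6618 -0.0188  0.    ]
card [0.5609 0.0465 0.    ] [0.479  0.0278 0.    ] [0.6428 0.0651 0.    ]
ty [0.5418 0.1309 0.    ] [0.4599 0.1122 0.    ] [0.6237 0.1495 0.    ]
bl [0.5223 0.2151 0.    ] [0.4404 0.1964 0.    ] [0.6042 0.2337 0.    ]
t 0.1 tcp [ 0.224  -0.5828  0.2474] F [0.33 0.36 0.23] -> shift cm [-61.09   4.83 -36.94]
[[ 0.52707267  0.31138858  0.052     ]
 [ 0.56664823  0.41865508  0.115     ]
 [ 0.62559057 -0.17664287  0.06      ]]
```

```bash
python3 -m handwheel '[-2,0.1,-1.2,0,0.03,0,8, -5,0.3,-3,0,0.08,0,5, -8,0.6,-4.8,0,0.142,0,2, -11,0.9,-6.6,0,0.142,0,0, -14,1.1,-8.5,0,0.142,0,0, -17,1.3,-10.3,0,0.142,0,0, -20,1.5,-12.1,0,0.142,0,0, -23,1.8,-13.9,0,0.142,0,0, -26,2,-15.7,0,0.142,0,0, -28,2.2,-17,0,0.142,0,0]' 20; python3 -c "
from nav import *
axes()
p=H['LT']+.084*ux;p[2]=.17;go(p)"
```

```text
t: 0.93
tcp_pos: [0.4257, -0.3214, 0.2259]
tool_rot: [-0.08, 0.703, -0.702, 0.08]
force: [-0.4, -0.4, 0.8]
finger_gap: -0.003
[[-0.975 -0.224 -0.   ]
 [-0.     0.002 -1.   ]
 [ 0.224 -0.975 -0.002]]
station ux in tool [-1.     0.     0.002]
t 0.9333 tcp [ 0.4257 -0.3214  0.2259] F [-0.44 -0.37  0.76] -> shift cm [-29.8    5.63 -24.19]
```

```bash
python3 -m handwheel '[-3,0.6,-2.4,0,0,0,0, -6.5,1.2,-5,0,0,0,0, -10,1.9,-8,0,0,0,0, -13.5,2.5,-11,0,0,0,0, -17,3.2,-14,0,0,0,0, -20.5,3.9,-17,0,0,0,0, -24,4.5,-20,0,0,0,0, -27,5.1,-22.3,0,0,0,0, -29.8,5.6,-24.2,0,0,0,0, -29.8,5.6,-24.2,0,0,0,0]'; python3 - <<'E'
from nav import *
p=H['LT']+.084*ux;p[2]=.075;go(p)
d=manip.snapshot("scene");np.savez("s1.npz",**d)
cv2.imwrite("pics/s1.png",cv2.resize(d["frame"][80:290,180:460,::-1],None,fx=2.8,fy=2.8))
s=manip.sense();print(proj(d,[s["tcp_pos"]]),(proj(d,[s["tcp_pos"]-np.array([0,0,.017])])-[180,80])*2.8,(proj(d,[s["tcp_pos"]-np.array([0,0,.030])])-[180,80])*2.8)
E
```

```text
t: 1.77
tcp_pos: [0.6635, -0.0171, 0.169]
tool_rot: [-0.08, 0.703, -0.702, 0.081]
force: [0.1, -0.6, 1.1]
finger_gap: 0.001
t 1.7667 tcp [ 0.6635 -0.0171  0.169 ] F [ 0.14 -0.65  1.09] -> shift cm [0.21 9.4  0.14]
[[262.1388108  200.26832446]] [[230.68105329 355.76827122]] [[231.200838   370.01939823]]
```

View pics/s1.png

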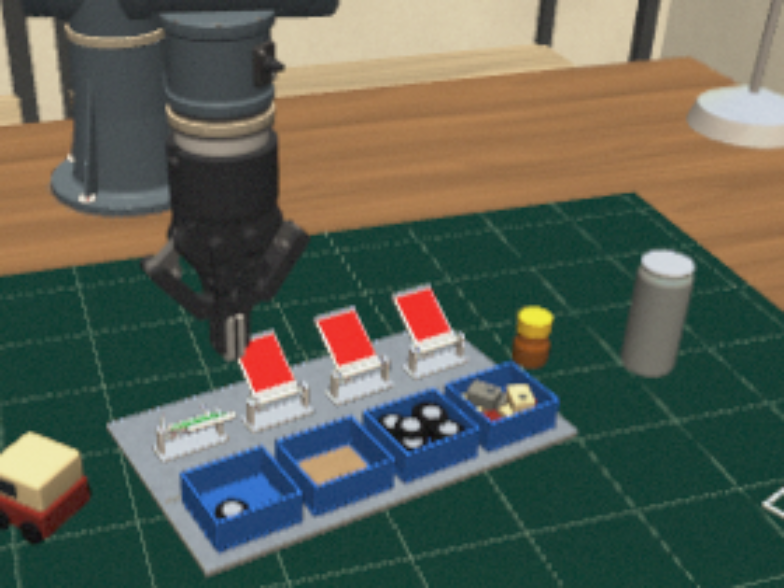

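```bash
python3 -m handwheel '[0.1,2,0.1,0,0,0,0, 0.2,4,0.1,0,0,0,0, 0.2,6,0.1,0,0,0,0, 0.2,8,0.1,0,0,0,0, 0.2,9,0.1,0,0,0,0, 0.2,9.4,0.1,0,0,0,0, 0.2,9.4,0.1,0,0,0,0]'; python3 - <<'E'
from nav import *
p=H['LT']-.005*ux;p[2]=.075;go(p)
E
```

```text
t: 2.4
tcp_pos: [0.6586, -0.0236, 0.0752]
tool_rot: [-0.08, 0.703, -0.702, 0.078]
force: [-0.2, 0.3, 0.2]
finger_gap: -0.003
t 2.4 tcp [ 0.6586 -0.0236  0.0752] F [-0.22  0.32  0.22] -> shift cm [ 8.48  0.04 -0.4 ]
```

```bash
python3 -m handwheel '[0.5,0,0,0,0,0,0, 1,0,-0.1,0,0,0,0, 1.5,0,-0.2,0,0,0,0, 2,0,-0.3,0,0,0,0, 2.5,0,-0.3,0,0,0,0, 3,0,-0.4,0,0,0,0, 3.5,0,-0.4,0,0,0,0, 4,0,-0.4,0,0,0,0, 4.5,0,-0.4,0,0,0,0, 4.5,0,-0.4,0,0,0,0]'; python3 - <<'E'
from nav import *
p=H['LT']-.005*ux;p[2]=.075;go(p)
d=manip.snapshot("scene")
cv2.imwrite("pics/s2.png",cv2.resize(d["frame"][80:290,180:460,::-1],None,fx=2.8,fy=2.8))
E
```

```text
t: 3.23
tcp_pos: [0.6131, -0.0296, 0.0761]
tool_rot: [-0.08, 0.703, -0.702, 0.078]
force: [-0.1, -0.2, -0.3]
finger_gap: -0.002
t 3.2333 tcp [ 0.6131 -0.0296  0.0761] F [-0.09 -0.16 -0.25] -> shift cm [3.92 0.12 0.03]
```

View pics/s2.png

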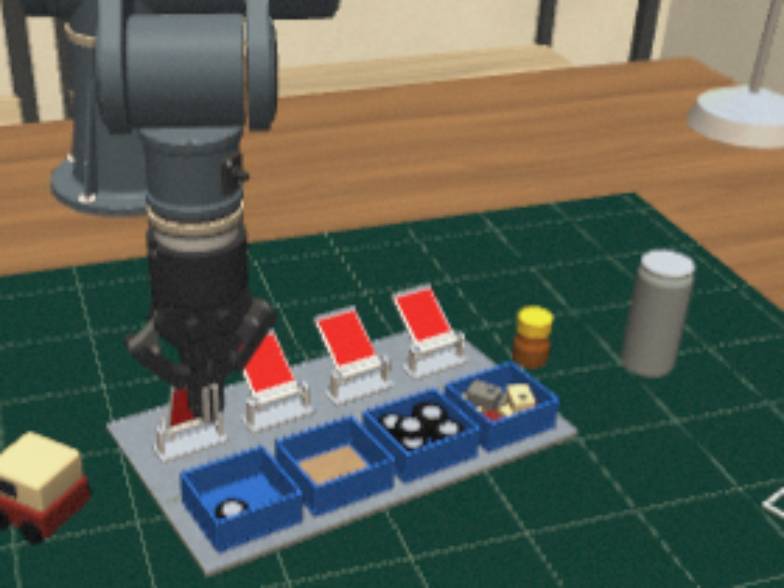

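The tag of the last-tyre bin (about 180,410) is lifting, with the finger at (207,405) and the neighbouring tag untouched. Continuing slowly.

```bash
python3 -m handwheel '[0.4,0,0.2,0,0,0,0, 0.8,0,0.4,0,0,0,0, 1.2,0,0.5,0,0,0,0, 1.6,0,0.5,0,0,0,0, 2,0,0.5,0,0,0,0, 2.4,0,0.5,0,0,0,0, 2.8,0,0.5,0,0,0,0, 3.2,0,0.5,0,0,0,0, 3.5,0,0.5,0,0,0,0, 3.7,0,0.5,0,0,0,0]'; python3 - <<'E'
from nav import *
p=H['LT']-.005*ux;p[2]=.075;go(p)
d=manip.snapshot("scene")
cv2.imwrite("pics/s3.png",cv2.resize(d["frame"][80:290,180:460,::-1],None,fx=2.8,fy=2.8))
E
```

```text
t: 4.12
tcp_pos: [0.5792, -0.0426, 0.0763]
tool_rot: [-0.079, 0.703, -0.703, 0.079]
force: [-0.1, -0.4, -0.5]
finger_gap: -0.001
t 4.1167 tcp [ 0.5792 -0.0426  0.0763] F [-0.11 -0.37 -0.49] -> shift cm [ 0.31  0.13 -0.49]
```

View pics/s3.png

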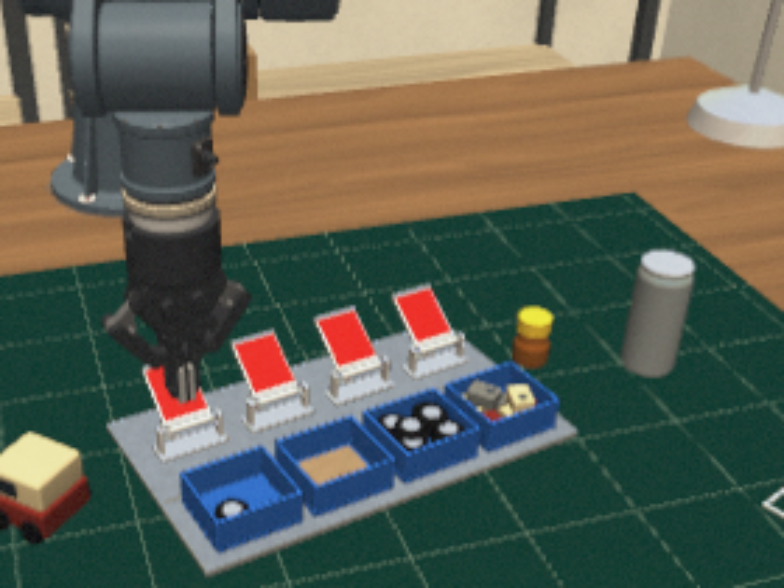

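The tag at (178,395) now shows red, fully tipped. Lift and move to in front of the tyres tag.

```bash
python3 -m handwheel '[0,-2,0,0,0,0,0, 0,-4,0,0,0,0,0, 0,-6.5,0,0,0,0,0, 0,-9,0,0,0,0,0, 0,-10,0,0,0,0,0, 0,-10,0,0,0,0,0]'; python3 - <<'E'
from nav import *
p=H['ty']-.084*ux;p[2]=.175;go(p)
E
```

```text
t: 4.67
tcp_pos: [0.5816, -0.043, 0.179]
tool_rot: [0.077, -0.702, 0.703, -0.081]
force: [0.4, -0.3, -0.5]
finger_gap: -0.002
t 4.6667 tcp [ 0.5816 -0.043   0.179 ] F [ 0.44 -0.34 -0.51] -> shift cm [  8.4    0.3  -17.84]
```

```bash
python3 -m handwheel '[1.2,0,-2.5,0,0,0,0, 2.6,0,-5.5,0,0,0,0, 4,0,-8.5,0,0,0,0, 5.4,0.1,-11.5,0,0,0,0, 6.8,0.2,-14.5,0,0,0,0, 7.8,0.3,-16.8,0,0,0,0, 8.4,0.3,-17.8,0,0,0,0, 8.4,0.3,-17.8,0,0,0,0, 8.4,0.3,-17.8,0,0,0,0]'; python3 - <<'E'
from nav import *
p=H['ty']-.084*ux;p[2]=.075;go(p)
E
```

```text
t: 5.42
tcp_pos: [0.4585, 0.112, 0.1728]
tool_rot: [0.08, -0.702, 0.703, -0.08]
force: [0.8, -0.3, -0.1]
finger_gap: 0.0
t 5.4167 tcp [0.4585 0.112  0.1728] F [ 0.79 -0.27 -0.07] -> shift cm [-0.14  9.78  0.01]
```

```bash
python3 -m handwheel '[0,2,0,0,0,0,0, 0,4,0,0,0,0,0, 0,6,0,0,0,0,0, 0,8,0,0,0,0,0, 0,9.2,0,0,0,0,0, 0,9.8,0,0,0,0,0, 0,9.8,0,0,0,0,0]'; python3 - <<'E'
from nav import *
p=H['ty']+.005*ux;p[2]=.075;go(p)
d=manip.snapshot("scene")
cv2.imwrite("pics/s4.png",cv2.resize(d["frame"][80:290,180:460,::-1],None,fx=2.8,fy=2.8))
E
```

```text
t: 6.0
tcp_pos: [0.459, 0.1109, 0.0739]
tool_rot: [0.079, -0.703, 0.703, -0.078]
force: [0.2, 0.7, 0.3]
finger_gap: 0.0
t 6.0 tcp [0.459  0.1109 0.0739] F [0.19 0.68 0.3 ] -> shift cm [-9.02 -0.12 -0.11]
```

View pics/s4.png

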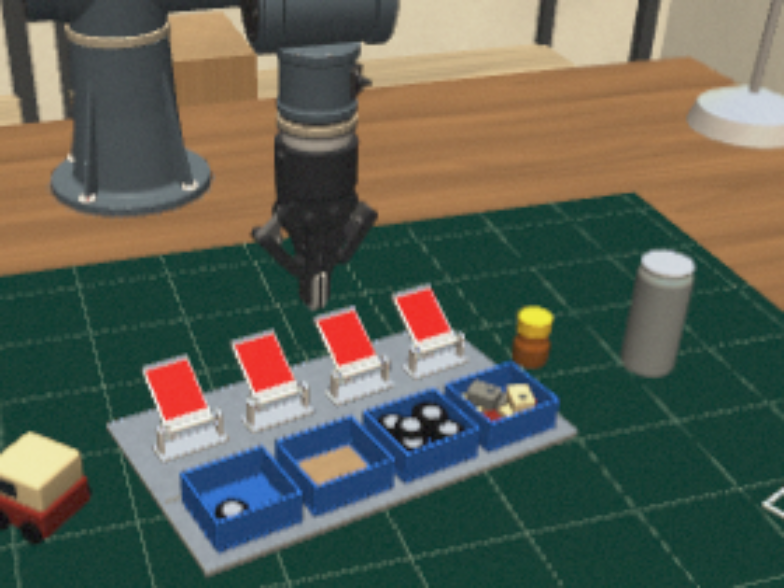

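All four tags now show red. The finger (318,290) stands just in front of the tyres tag (345,340), clear of it. Pushing.

```bash
python3 -m handwheel '[-0.6,0,0,0,0,0,0, -1.2,0,0,0,0,0,0, -1.7,0,0,0,0,0,0, -2.2,0,0,0,0,0,0, -2.7,0,0,0,0,0,0, -3.2,0,0,0,0,0,0, -3.7,0,0,0,0,0,0, -4.2,0,0,0,0,0,0, -4.7,0,0,0,0,0,0, -5.2,0,0,0,0,0,0]'; python3 -m handwheel '[-0.4,0,0,0,0,0,0, -0.8,0,0,0,0,0,0, -1.2,0,0,0,0,0,0, -1.6,0,0,0,0,0,0, -2,0,0,0,0,0,0, -2.4,0,0,0,0,0,0, -2.8,0,0,0,0,0,0, -3.2,0,0,0,0,0,0, -3.6,0,0,0,0,0,0, -3.8,0,0,0,0,0,0]'; python3 - <<'E'
from nav import *
p=H['ty']+.005*ux;p[2]=.075;go(p)
d=manip.snapshot("scene")
cv2.imwrite("pics/s5.png",cv2.resize(d["frame"][80:290,180:460,::-1],None,fx=2.8,fy=2.8))
E
```

```text
t: 6.88
tcp_pos: [0.5093, 0.1239, 0.0753]
tool_rot: [0.079, -0.703, 0.703, -0.079]
force: [1.1, -0.2, -0.7]
finger_gap: -0.002
t: 7.72
tcp_pos: [0.5467, 0.1323, 0.0754]
tool_rot: [0.079, -0.703, 0.703, -0.08]
force: [-0.1, -0.1, -0.1]
finger_gap: -0.001
t 7.7167 tcp [0.5467 0.1323 0.0754] F [-0.12 -0.05 -0.11] -> shift cm [0.01 0.04 0.04]
```

View pics/s5.png

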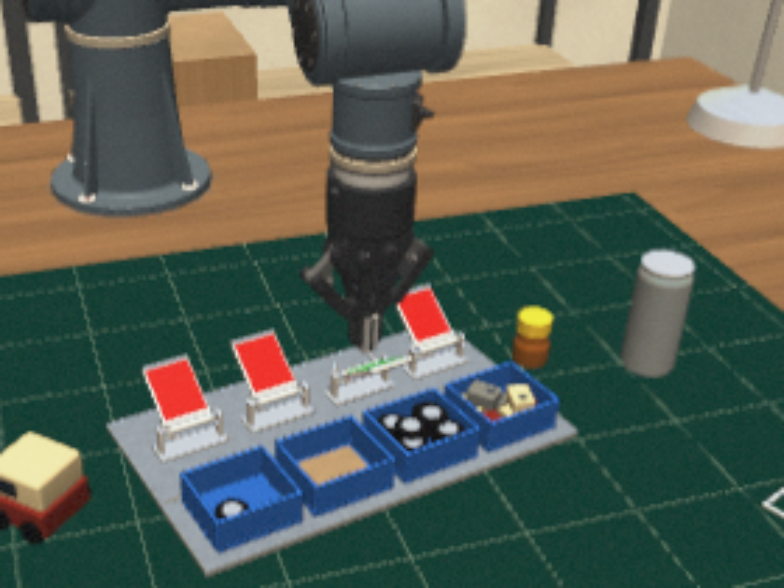

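The tyres tag (378,363) now lies towards its bin, green up. Next, lift and go to the blocks tag.

```bash
python3 -m handwheel '[0,-2,0,0,0,0,0, 0,-4,0,0,0,0,0, 0,-6.5,0,0,0,0,0, 0,-9,0,0,0,0,0, 0,-10,0,0,0,0,0, 0,-10,0,0,0,0,0]'; python3 - <<'E'
from nav import *
p=H['bl']-.084*ux;p[2]=.175;go(p)
E
```

```text
t: 8.27
tcp_pos: [0.5475, 0.1324, 0.1778]
tool_rot: [0.077, -0.702, 0.703, -0.081]
force: [0.3, -0.9, 0.9]
finger_gap: 0.002
t 8.2667 tcp [0.5475 0.1324 0.1778] F [ 0.3  -0.86  0.9 ] -> shift cm [ 9.01  0.22 -8.63]
```

```bash
python3 -m handwheel '[1.5,0,-1.5,0,0,0,0, 3.5,0,-3.3,0,0,0,0, 5.5,0.1,-5.2,0,0,0,0, 7.3,0.2,-7,0,0,0,0, 8.5,0.2,-8.2,0,0,0,0, 9,0.2,-8.6,0,0,0,0, 9,0.2,-8.6,0,0,0,0]'; python3 - <<'E'
from nav import *
p=H['bl']-.084*ux;p[2]=.075;go(p)
E
```

```text
t: 8.85
tcp_pos: [0.4374, 0.1964, 0.1726]
tool_rot: [0.081, -0.702, 0.703, -0.079]
force: [-0.2, -0.1, -0.1]
finger_gap: -0.002
t 8.85 tcp [0.4374 0.1964 0.1726] F [-0.15 -0.09 -0.14] -> shift cm [-0.32  9.76  0.08]
```

```bash
python3 -m handwheel '[0,2,0,0,0,0,0, 0,4,0,0,0,0,0, 0,6,0,0,0,0,0, 0,8,0,0,0,0,0, 0,9.2,0,0,0,0,0, 0,9.8,0,0,0,0,0, 0,9.8,0,0,0,0,0]'; python3 - <<'E'
from nav import *
p=H['bl']+.005*ux;p[2]=.075;go(p)
E
```

```text
t: 9.43
tcp_pos: [0.4398, 0.1954, 0.0739]
tool_rot: [0.079, -0.703, 0.703, -0.079]
force: [0.7, 0.3, 0.3]
finger_gap: -0.0
t 9.4333 tcp [0.4398 0.1954 0.0739] F [0.7  0.3  0.32] -> shift cm [-8.98 -0.12 -0.09]
```

```bash
python3 -m handwheel '[-0.6,0,0,0,0,0,0, -1.2,0,0,0,0,0,0, -1.7,0,0,0,0,0,0, -2.2,0,0,0,0,0,0, -2.7,0,0,0,0,0,0, -3.2,0,0,0,0,0,0, -3.7,0,0,0,0,0,0, -4.2,0,0,0,0,0,0, -4.7,0,0,0,0,0,0, -5.2,0,0,0,0,0,0]'; python3 -m handwheel '[-0.4,0,0,0,0,0,0, -0.8,0,0,0,0,0,0, -1.2,0,0,0,0,0,0, -1.6,0,0,0,0,0,0, -2,0,0,0,0,0,0, -2.4,0,0,0,0,0,0, -2.8,0,0,0,0,0,0, -3.2,0,0,0,0,0,0, -3.6,0,0,0,0,0,0, -3.8,0,0,0,0,0,0]'; python3 -m handwheel '[0,-2,0,0,0,0,0, 0,-4,0,0,0,0,0, 0,-6.5,0,0,0,0,0, 0,-9,0,0,0,0,0, 0,-12,0,0,0,0,0, 3,-15,0,0,0,0,0, 6,-15,0,0,0,0,0, 9,-15,0,0,0,0,0, 9,-15,0,0,0,0,0]'; python3 - <<'E'
from nav import *
for n in("scene","top"):
    d=manip.snapshot(n);np.savez(n+"9.npz",**d)
    cv2.imwrite(f"pics/{n}9.png",d["frame"][:,:,::-1])
E
sed 's/top0/top9/' m.py|python3 - |grep -v blue
```

```text
t: 10.27
tcp_pos: [0.4901, 0.2077, 0.0753]
tool_rot: [0.079, -0.703, 0.703, -0.079]
force: [0.5, 0.5, 0.3]
finger_gap: -0.001
t: 11.1
tcp_pos: [0.5275, 0.2162, 0.0754]
tool_rot: [-0.079, 0.703, -0.703, 0.08]
force: [-0.1, -0.5, 0.6]
finger_gap: 0.002
t: 11.85
tcp_pos: [0.4312, 0.1949, 0.2251]
tool_rot: [0.083, -0.702, 0.703, -0.076]
force: [-1.4, -0.2, 0.3]
finger_gap: 0.002
table z 0.5410943773465575
red [339.4 217.4] [328 208  24  20 330] mean [ 0.5555 -0.0441  0.0523] z [0.0387 0.0527 0.0649] rect@.04 ((0.5569174885749817, -0.046223610639572144), (0.03681191802024841, 0.04040512815117836), 13.544395446777344)
red [297.5 227.5] [287 217  23  22 336] mean [0.5358 0.0408 0.0551] z [0.039  0.0528 0.0663] rect@.04 ((0.5372888445854187, 0.03979252278804779), (0.03657999262213707, 0.03898750618100166), 13.389347076416016)
green [249.5 212.2] [238 200  24  25 405] mean [0.5672 0.1368 0.0555] z [0.0398 0.0535 0.0669] rect@.04 ((0.5691264271736145, 0.1381540596485138), (0.043640416115522385, 0.039262738078832626), 13.813163757324219)
green [207.4 222. ] [195 210  25  25 409] mean [0.548  0.2213 0.0554] z [0.0392 0.0537 0.0664] rect@.04 ((0.5496724843978882, 0.2243441790342331), (0.0461304597556591, 0.039526600390672684), 17.605789184570312)
```

View pics/scene9.png

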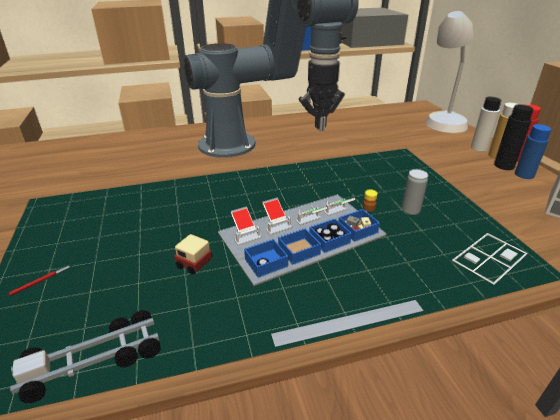

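View pics/top9.png

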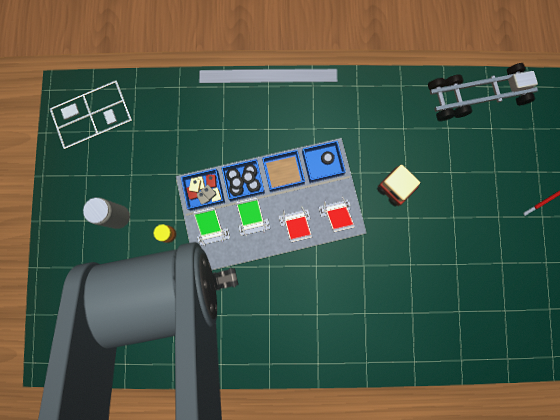

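The blocks tag (207,222) and tyres tag (249,212) show green. The card tag (297,227) and last-tyre tag (339,217) show red. All four lie at their stops, and the jar, can and cab have not moved. Before handing in I'll let the arm settle.

```bash
python3 -m handwheel '[0,0,0,0,0,0,0, 0,0,0,0,0,0,0, 0,0,0,0,0,0,0]'; python3 -c "
from station import manip
print(manip.sense()['force'],manip.sign_off())"
```

```text
t: 12.2
tcp_pos: [0.4403, 0.1962, 0.2252]
tool_rot: [-0.079, 0.703, -0.703, 0.08]
force: [0.7, -0.5, 0.8]
finger_gap: -0.001
the job is handed in; nothing more can be done
[ 0.67935754 -0.48648884  0.84360464] None
```

The job is done and handed in at about 12 s, well inside the 64 s limit. With the fingers shut, I pushed the last-tyre bin's tag over to red, and the tyres and blocks bins' tags over to green. The bare-card tag was already red, so I left it.

- **Tags:** the last pictures show blocks and tyres green, card and last tyre red. The depth readings (about 39 to 66 mm on every tag face) fit all four resting at their stops.
- **Other things in the scene:** by eye the jar, can and cab stand where they did at the start.
- **Forces:** the readings I took during the moves stayed under about 1.5 N, and the arm was raised clear when I handed in.
- **A check that gave nothing:** in the last top picture the table-height reading (0.54 m) was of the arm, which covered that patch. The first picture gave 0.4 mm.
- **A small disagreement:** when I came down by the first tag, the measured position was 4 to 5 mm off the one I had commanded. I corrected for it before touching the tag.

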